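# Seat the cleaner bottle in its holder and take off the safety cap

## Task

Stand the square cleaner bottle fully home in the square well of the bench holder, then press its push-and-turn safety cap down, twist it anticlockwise until it is free and lift it straight up. Finish while still holding the cap in the gripper, level and still, about 6 cm higher than it sat and directly over the bottle, which stays in the well; do not tip the bottle over or disturb the other things on the bench.

Things in the scene. Friction and masses are not known exactly. Their poses are not given: they have to be found in the camera images.
- bottle_base (a point): Centre of the underside of the loose grey square plastic bottle, about 0.32 kg, upright on the bench at the start; z up along the bottle, x and y parallel to its sides. Body 64 x 64 mm and 70 mm tall with vertical sides; above it a round collar 45 mm across up to 84 mm, then a neck 28 mm across (lips 39 mm) with its mouth at 102 mm, hidden under the cap.
- bottle_mid (a point): Centre of the bottle's square body, 35 mm above its underside; axes as above.
- cap_center (a point): Centre (half-way up) of the round white ribbed safety cap, 50 mm across, 30 mm tall, 40 g; z up along its axis. It starts locked on the bottle, its centre 105 mm and lower rim 90 mm above the bottle's underside, its x along the bottle's x. The bottle can be lifted and carried by the locked cap.
- cap_top (a point): Centre of the cap's top face. A spring resists pressing: 4 N at first, 10 N at 6 mm, where the cap's rim meets the collar. Pressed 4 mm or more it turns anticlockwise seen from above (never clockwise); from 50 to 125 degrees (70 is good) it is free and lifts off. The well keeps the bottle from turning.
- well_floor (a point): Centre of the floor of the square well in the aluminium holder, which is fixed to the bench. Block 105 x 105 mm, 40 mm high; well 69 x 69 mm, 35 mm deep with a bevel that widens its mouth to 85 mm, floor 5 mm above the bench. Axes parallel to the well's sides, z up. The bottle fits in any of its four quarter turns.
- carrier: Bystander: olive ring-shaped brake disc carrier, 172 mm across, 8 mm thick, lying on the bench; origin under its centre.
- dish: Bystander: round steel dish with small bobbins in it, 124 mm across, 28 mm high; origin under its centre.
- notebook: Bystander: green notebook lying on the bench, 154 x 214 mm, 18 mm thick; origin under its centre.
Things that resemble listed ones, but are neither listed nor needed, are in the scene too. What is meant by the part that bears cap_center is not brown, and is the larger of those in its own colour.

How it is judged (in metres and radians):
On the way, in this order (a step that is already met when the one before it is completed fails the run):
1. the bottle stands fully home in the holder's well with its cap still locked on (horizontal distance between bottle_base and well_floor below 0.005 m and z of bottle_base in the frame of well_floor below 0.004 m and angle between bottle_base's own z axis and vertical below 0.07 rad and angle between the x axis of cap_center and the x axis of bottle_base, either way round below 0.4 rad and z of cap_center in the frame of bottle_base below 0.109 m), for 0.1 s.
2. with the bottle in the well, the cap, still on the neck, has been twisted past its catch (about 43 degrees or more) (horizontal distance between bottle_base and well_floor below 0.005 m and z of bottle_base in the frame of well_floor below 0.004 m and angle between bottle_base's own z axis and vertical below 0.07 rad and angle between the x axis of cap_center and the x axis of bottle_base, either way round above 0.75 rad and z of cap_center in the frame of bottle_base below 0.112 m and horizontal distance between cap_center and bottle_base below 0.006 m), for 0.04 s.
At the end, for the whole second after the job is handed in: Bottle in the well (centre within 5 mm, underside within 4 mm of the floor, tilt under 4 deg); the gripper holds the free cap still, its centre 135 to 235 mm above the bottle's underside (30 to 130 mm higher than it sat), within 25 mm of the bottle's axis, tilt under 14 deg, not touching the bottle (horizontal distance between bottle_base and well_floor below 0.005 m and z of bottle_base in the frame of well_floor below 0.004 m and angle between bottle_base's own z axis and vertical below 0.07 rad and z of cap_center in the frame of bottle_base between 0.135 and 0.235 m and horizontal distance between cap_center and bottle_base below 0.025 m and angle between cap_center's own z axis and vertical below 0.25 rad and contact force between the fingers and cap above 1 N and contact force between cap and bottle below 0.1 N and linear speed of each of cap, bottle below 0.03 m/s); the arm keeps its last pose, push and grip.
It fails at once if a bystander (carrier, dish or notebook) is moved by more than 30 mm (distance of any of carrier, dish, notebook from where it was at the start of the episode above 0.03 m).
It fails at once if the bottle is tipped by more than 35 degrees (angle between bottle_base's own z axis and vertical above 0.6 rad).
It also fails if it takes over 42 s, if anything falls off the work surface, if the arm or the gripper's body presses on something with over 40 N, if the wrist force passes 120 N, or if a joint passes its speed limit or range.

## Robot

A 6-joint arm with a two-finger parallel gripper is mounted at the origin on the work surface. World frame = base frame: x ahead of the robot, y to its left, z up, the work surface at z = 0. Lengths are in mm, angles in rad, forces in N, time in s.
With the tool pointing down it reaches from about 400 to 925 mm from the base axis. Payload 12.5 kg.
Tool frame: the origin (TCP) lies on the centre line of the jaws, within the pads' length; the fingertips stand 19 mm ahead of it and the grasp point (between the pads) is the TCP; z points along the fingers, y is the line along which they close (so a half turn about z gives the same grasp; the last joint's range is limited). The gripper opens to 95 mm and grips with 3 to 60 N. Pads are 20 mm wide; open, the fingers measure 119 mm over their backs; the gripper's body (75 mm by 180 mm) begins 59 mm behind the grasp point.
Start: joints at [1.096, 0.491, 1.559, -0, 1.092, -0.106], TCP at [225.294, 582.998, 233.661] pointing down, gripper open.
Joint ranges: [-3.1, 3.1], [-0.84, 2.19], [0.05, 2.79], [-1.13, 4.28], [0.06, 2.93], [-2.69, 2.69]. Speed limits (rad/s): [2.22, 2.22, 2.79, 3.14, 3.14, 3.14].

## Interface

Orientations are given as [roll, pitch, yaw] about the fixed x, y, z axes, in that order (R = Rz(yaw) Ry(pitch) Rx(roll)).
In Python, from cell import state, read_camera, job_done gives the robot as it stands.
- The arm moves only by the tool arm_command, never from a script. Its argument "deltas" is a list of rows, each an object of numbers: "dx", "dy", "dz": the shift along the world's x, y, z in m; "yaw": the turn about the world's z in degrees. In form: [{"dx": .., "dy": .., "dz": .., "yaw": ..}, ...]. A call has 1 to 20 rows; each row shifts and turns the commanded pose from where the row before left it; what a row does not reach is not made up. A row lasts 1/10 s, in which the tool goes at most 50 mm and 8.59 degrees, less where a joint would pass 70% of its speed; a pose out of reach is approached as far as the arm can. A call with a gripper value outside its range is refused whole. "gripper" is the finger opening in m, from 0 to 0.0951, set as the call begins (left out, the last holds). The fingers move at their own pace and stop on an object; the grip force is fixed at half the most. Time passes only in rows, so rows that do not move let the fingers close. It gives the time, the measured TCP pose, the force, the opening and the grip force at its end, in the units of the state.
- state(): the state, without advancing time (a new reading comes with each control period).
- read_camera(name): name is "side" or "top" or "wrist"; returns a dict with "color" (420x560x3 uint8, red, green, blue), "range_z" (420x560 float32, mm along the optical axis (not along the pixel's ray), 0 where there is no reading), "fx", "fy", "cx", "cy" (pixels), "k1" (the pictures are not rectified: a ray, as slopes to the right and down, at radius r is drawn at 1 + k1 r^2 times it, then the intrinsics apply), "extrinsics" (4x4, takes a point from camera to world coordinates). Camera axes: x right, y up, looking along -z (the intrinsics and any distortion apply to the point x, -y, -z); pixel columns grow to the right and rows downward; lengths in mm; the calibration is good to about 2 mm. A picture is of the moment at which its call begins.
- job_done(): hands the job in; it is judged then, once.
The state is a dict: "t": time; "joints": joint angles; "qvel": joint speeds; "tau": joint torques, N m; "eef_pos": TCP position; "tcp_rot": TCP orientation; "ft_force": force on the tool from outside, world axes, zero at the start; "moment": the same for the moment, N m; "opening": opening from 0.0 (shut) to 1.0 (fully open); "grip_force": force on a finger pad.
Only numpy, scipy, OpenCV 4.12 (cv2) and the standard library are available. Lean on these libraries where they do the work, as an engineer would, in place of code of your own. Each camera call takes 0.05 s, during which the arm holds its last target. There are 200 camera calls.

## Working session

There is one attempt and no reset: what is moved stays moved. The work goes in short steps, Python scripts to look and compute and a tool call to move; the robot and the scene stay as the last step left them, time stands still between calls to the robot, and variables do not carry over. Pictures are saved under pics/ and viewed, at most 10 in all, crops included, and the job is handed in when it is done.

Besides the shell and the picture viewer there is one more tool, called after ">>>" as name(argument=value, ...) on one line, values as JSON. arm_command: Moves the arm, as the interface text tells. Its arguments: {"type":"object","properties":{"deltas":{"type":"array"},"gripper":{"type":"number"}},"required":["deltas"]}

```bash
ls; mkdir -p pics; cat > h.py <<'E'
import numpy as np,cv2
from cell import state,read_camera,job_done
def xyz(c):
    h,w=c['range_z'].shape; u,v=np.meshgrid(np.arange(w),np.arange(h))
    K=np.array([[c['fx'],0,c['cx']],[0,c['fy'],c['cy']],[0,0,1.]])
    p=cv2.undistortPoints(np.stack([u,v],-1).reshape(-1,1,2).astype(float),K,np.array([c['k1'],0,0,0.])).reshape(h,w,2)
    z=c['range_z']; P=np.stack([p[...,0]*z,-p[...,1]*z,-z,np.ones_like(z)],-1)@c['extrinsics'].T
    P=P[...,:3].copy(); P[z<=0]=np.nan; return P
def save(n,im): cv2.imwrite('pics/'+n+'.png',im[...,::-1])
E
python3 - <<'E'
from h import *
for n in ['top','side']:
    c=read_camera(n); np.save(n+'.npy',c,allow_pickle=True); save(n+'0',c['color']); print(n,{k:c[k] for k in ['fx','cx','cy','k1']},c['extrinsics'].round(2).tolist())
print(state())
E
```

```text
pics
top {'fx': 439.1168476974975, 'cx': 286.49882130690384, 'cy': 203.6701196090235, 'k1': 0.043839658482638835} [[-0.02, 0.98, -0.18, 349.54], [-1.0, -0.02, 0.0, 18.14], [0.0, 0.18, 0.98, 1310.25], [0.0, 0.0, 0.0, 1.0]]
side {'fx': 401.51888727298524, 'cx': 291.60450351125655, 'cy': 211.56774238203124, 'k1': -0.01609978056745905} [[0.97, 0.18, -0.13, 439.36], [-0.22, 0.76, -0.61, -698.95], [-0.01, 0.63, 0.78, 968.62], [0.0, 0.0, 0.0, 1.0]]
{'t': 0.1, 'joints': array([ 1.09641739e+00,  4.91493700e-01,  1.55937726e+00, -4.63983398e-06,
        1.09169599e+00, -1.05589146e-01]), 'qvel': array([-0.00060739, -0.00215515, -0.00034199,  0.00103302,  0.00084582,
        0.00056605]), 'tau': array([ 2.58679829e-03, -6.13619542e+01, -2.58613515e+01,  6.93896133e-02,
        4.69261198e-02, -1.12052969e-04]), 'eef_pos': array([225.19049972, 582.81805376, 233.12751464]), 'tcp_rot': array([-3.14062334e+00, -9.85921783e-05,  2.77280496e+00]), 'ft_force': array([ 0.48531732,  0.4241063 , -0.76145974]), 'moment': array([ 0.04363812, -0.03104784, -0.0135487 ]), 'grip_force': 0.0, 'opening': 0.9988713037319357}
```

View pics/top0.png

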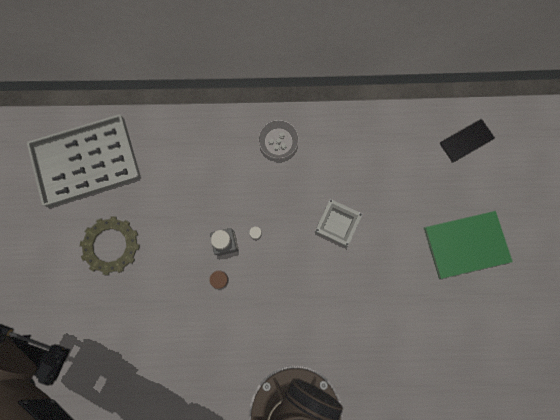

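View pics/side0.png

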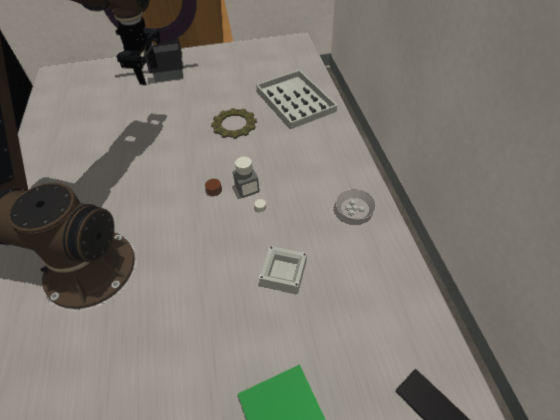

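The top view shows three possible caps. The large white one at (221,239) sits on the grey bottle. There is a small white one at (255,232) and a brown one at (219,280), both lying on the bench. The cap meant is the one at (221,239): it is white, the larger of the two white ones, and on the bottle. The well is at (339,223), the carrier at (110,246), the dish at (278,140) and the notebook at (468,245).

```bash
cat > m.py <<'E'
from h import *
for n in ['top','side']:
    c=np.load(n+'.npy',allow_pickle=True).item(); P=xyz(c); g=c['color'].astype(int); Z=P[...,2]
    sat=g.max(2)-g.min(2); br=g.mean(2)
    print(n,'bench z',np.nanmedian(Z[(abs(P[...,0]-450)<150)&(abs(P[...,1])<250)]))
    def reg(x0,x1,y0,y1,z0,z1): return (P[...,0]>x0)&(P[...,0]<x1)&(P[...,1]>y0)&(P[...,1]<y1)&(Z>z0)&(Z<z1)
    R=(285,339,180,280) if n=='top' else (0,0,0,0)
    hi=reg(250,800,-300,450,70,180); k,l,s,ce=cv2.connectedComponentsWithStats(hi.astype(np.uint8))
    for i in range(1,k):
        if s[i][4]>60: 
            q=P[l==i]; print('tall',ce[i].round(),s[i][4],np.nanmedian(q,0).round(1),q.min(0).round(),q.max(0).round())
            m=(l==i); t=m&(Z>np.nanpercentile(q[:,2],60)-6)&(br>100); (x,y),r=cv2.minEnclosingCircle(P[t][:,:2].astype(np.float32)); print('cap circle',x,y,r,P[t].mean(0))
            b=reg(x-70,x+70,y-70,y+70,62,76); print('shoulder',b.sum(),cv2.minAreaRect(P[b][:,:2].astype(np.float32)))
    ho=reg(300,750,-250,20,30,60); k,l,s,ce=cv2.connectedComponentsWithStats(ho.astype(np.uint8),connectivity=8)
    for i in range(1,k):
        if s[i][4]>60: print('rim',ce[i].round(),s[i][4],np.nanmedian(P[l==i],0).round(1),cv2.minAreaRect(P[l==i][:,:2].astype(np.float32)))
E
python3 m.py; python3 -c "
from h import *
c=np.load('top.npy',allow_pickle=True).item()['color'][195:300,190:370]
d=np.load('side.npy',allow_pickle=True).item()['color'][140:300,190:320]
a=cv2.resize(c,None,fx=4.4,fy=4.4,interpolation=2)[:600,:792];save('crop',a)"
```

```text
top bench z -0.2050595109903952
tall [221. 240.] 358 [478.1 192.4 118.3] [445. 166.  70.] [512. 228. 126.]
cap circle 479.3001403808594 195.97396850585938 25.52522850036621 [479.53689589 195.1297774  119.27725393]
shoulder 214 ((479.634033203125, 195.24221801757812), (64.38605499267578, 64.04454040527344), 11.063408851623535)
rim [339. 222.] 727 [ 529.9 -139.8   38. ] ((529.405517578125, -138.50527954101562), (104.80842590332031, 106.10946655273438), 63.38481140136719)
side bench z 0.15684934178239018
tall [244. 168.] 367 [477.8 179.5 111.2] [445. 160.  70.] [509. 220. 124.]
cap circle 477.5 193.18092346191406 26.71683120727539 [478.00753072 190.96747031 118.86078414]
shoulder 177 ((478.4781188964844, 190.06179809570312), (63.721824645996094, 64.95008087158203), 9.548140525817871)
rim [283. 266.] 833 [ 527.6 -140.    38.4] ((528.6907348632812, -140.15444946289062), (108.50534057617188, 105.24835205078125), 63.33366012573242)
```

View pics/crop.png

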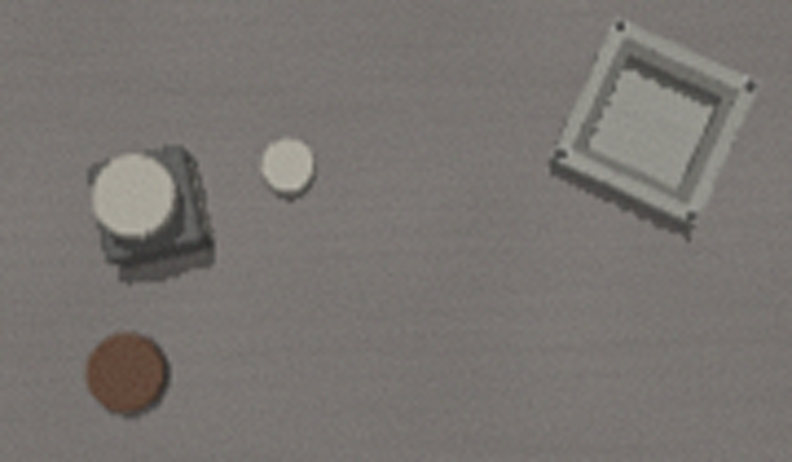

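The crop confirms it: the large white cap sits on the grey square bottle, and the small white and brown lookalikes are loose on the bench. The bottle is at about (479,194) with yaw 10.5°. The well is at about (529,-139.5) with yaw -26.6°, so the bottle needs a turn of about -37°.

>>> arm_command(deltas=[{"dx":0.008,"dy":-0.012,"yaw":-2},{"dx":0.016,"dy":-0.0245,"yaw":-3},{"dx":0.016,"dy":-0.0245,"yaw":-3},{"dx":0.016,"dy":-0.0245,"yaw":-3},{"dx":0.016,"dy":-0.0245,"yaw":-3},{"dx":0.016,"dy":-0.0245,"yaw":-3},{"dx":0.016,"dy":-0.0245,"yaw":-3},{"dx":0.016,"dy":-0.0245,"yaw":-3},{"dx":0.016,"dy":-0.0245,"yaw":-3},{"dx":0.016,"dy":-0.0245,"yaw":-3},{"dx":0.016,"dy":-0.0245,"yaw":-3},{"dx":0.016,"dy":-0.0245,"yaw":-3},{"dx":0.016,"dy":-0.0245,"yaw":-3},{"dx":0.016,"dy":-0.0245,"yaw":-3},{"dx":0.016,"dy":-0.0245,"yaw":-3},{"dx":0.016,"dy":-0.0245,"yaw":-3},{"dx":0.006,"dy":-0.0095,"yaw":-2},{},{}], gripper=0.095)

```text
$.deltas[0]: bad value
```

```bash
cat > w.py <<'E'
from h import *
import sys
c=read_camera('wrist'); np.save('wrist.npy',c,allow_pickle=True); save(sys.argv[1],c['color'])
P=xyz(c); s=state(); print(s['t'],s['eef_pos'].round(1),np.degrees(s['tcp_rot']).round(1),c['extrinsics'].round(2).tolist())
Z=P[...,2]; d=np.hypot(P[...,0]-480,P[...,1]-194)
m=(Z>114)&(Z<128)&(d<50); p=P[m]; print('cap',m.sum(),p.mean(0).round(1),p[:,2].std(),cv2.minEnclosingCircle(p[:,:2].astype(np.float32)),cv2.fitEllipse(cv2.convexHull(p[:,:2].astype(np.float32))))
m=(Z>64)&(Z<74)&(d<60); p=P[m]; print('shoulder',m.sum(),np.median(p[:,2]),cv2.minAreaRect(p[:,:2].astype(np.float32)))
print('bench',np.nanmedian(Z[abs(Z)<8]))
E
python3 w.py wrist1
```

```text
0.15 [225.2 582.8 233.2] [-180.    -0.   158.9] [[0.36, -0.9, -0.25, 156.19], [0.93, 0.35, 0.1, 610.59], [-0.0, -0.27, 0.96, 384.91], [0.0, 0.0, 0.0, 1.0]]w.py:6: RuntimeWarning: Mean of empty slice.
  m=(Z>114)&(Z<128)&(d<50); p=P[m]; print('cap',m.sum(),p.mean(0).round(1),p[:,2].std(),cv2.minEnclosingCircle(p[:,:2].astype(np.float32)),cv2.fitEllipse(cv2.convexHull(p[:,:2].astype(np.float32))))
  ret = um.true_divide(
  ret = _var(a, axis=axis, dtype=dtype, out=out, ddof=ddof,
  arrmean = um.true_divide(arrmean, div, out=arrmean,
  ret = ret.dtype.type(ret / rcount)
Traceback (most recent call last):
  File "w.py", line 6, in <module>
    m=(Z>114)&(Z<128)&(d<50); p=P[m]; print('cap',m.sum(),p.mean(0).round(1),p[:,2].std(),cv2.minEnclosingCircle(p[:,:2].astype(np.float32)),cv2.fitEllipse(cv2.convexHull(p[:,:2].astype(np.float32))))
                                                                                                                                             ~~~~~~~~~~~~~~^^^^^^^^^^^^^^^^^^^^^^^^^^^^^^^^^^^^^^^^^^^^
cv2.error: OpenCV(4.12.0) /io/opencv/modules/imgproc/src/shapedescr.cpp:356: error: (-215:Assertion failed) n >= 0 && (depth == CV_32F || depth == CV_32S) in function 'fitEllipseNoDirect'
```

View pics/wrist1.png

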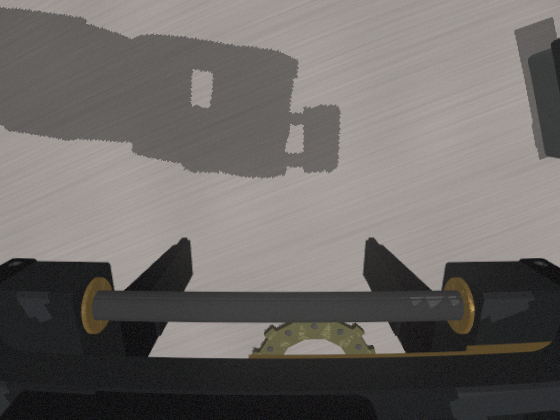

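The command was refused because each row seems to need all four keys, so the arm is still at its start. The wrist view shows the fingers at (185,250) and (370,250) with the carrier beyond them. I'll resend with complete rows.

>>> arm_command(deltas=[{"dx":0.008,"dy":-0.012,"dz":0,"yaw":-2},{"dx":0.016,"dy":-0.0245,"dz":0,"yaw":-3},{"dx":0.016,"dy":-0.0245,"dz":0,"yaw":-3},{"dx":0.016,"dy":-0.0245,"dz":0,"yaw":-3},{"dx":0.016,"dy":-0.0245,"dz":0,"yaw":-3},{"dx":0.016,"dy":-0.0245,"dz":0,"yaw":-3},{"dx":0.016,"dy":-0.0245,"dz":0,"yaw":-3},{"dx":0.016,"dy":-0.0245,"dz":0,"yaw":-3},{"dx":0.016,"dy":-0.0245,"dz":0,"yaw":-3},{"dx":0.016,"dy":-0.0245,"dz":0,"yaw":-3},{"dx":0.016,"dy":-0.0245,"dz":0,"yaw":-3},{"dx":0.016,"dy":-0.0245,"dz":0,"yaw":-3},{"dx":0.016,"dy":-0.0245,"dz":0,"yaw":-3},{"dx":0.016,"dy":-0.0245,"dz":0,"yaw":-3},{"dx":0.016,"dy":-0.0245,"dz":0,"yaw":-3},{"dx":0.016,"dy":-0.0245,"dz":0,"yaw":-3},{"dx":0.006,"dy":-0.0095,"dz":0,"yaw":-2},{"dx":0,"dy":0,"dz":0,"yaw":0},{"dx":0,"dy":0,"dz":0,"yaw":0}], gripper=0.095)

```text
t: 2.05
eef_pos: [478.8, 194.1, 233.6]
tcp_rot: [-3.141, -0.0, 1.918]
ft_force: [0.0, -0.2, -0.1]
opening: 0.999
grip_force: 0.0
```

```bash
python3 w.py wrist2
```

```text
2.1 [478.7 194.5 233.7] [-180.    -0.   109.9] [[0.94, -0.33, -0.09, 454.37], [0.34, 0.91, 0.25, 265.42], [-0.0, -0.27, 0.96, 385.4], [0.0, 0.0, 0.0, 1.0]]
cap 2909 [479.4 195.8 120.7] 0.940604529928749 ((479.685302734375, 194.77777099609375), 25.69819450378418) ((479.6211242675781, 195.0264434814453), (50.51512908935547, 51.04441833496094), 121.94685363769531)
shoulder 1498 70.38838239331534 ((479.6972961425781, 195.137939453125), (64.13444519042969, 63.641700744628906), 11.83260440826416)
bench 0.6942588814982287
```

View pics/wrist2.png

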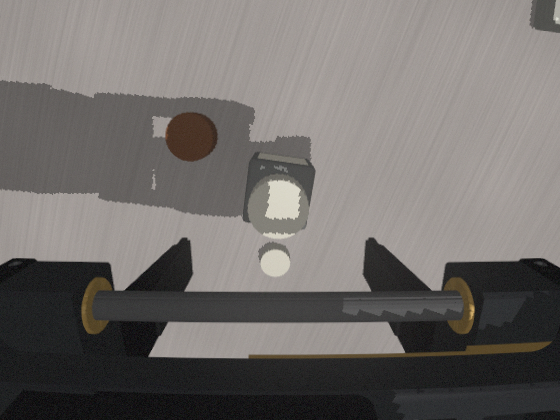

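The wrist view shows the bottle and cap centred between the fingers at (279,205), with the decoys clear of them. The cap axis is at (479.6,195). I'll descend to a TCP height of about 106 mm and close.

>>> arm_command(deltas=[{"dx":0.001,"dy":0.001,"dz":-0.01,"yaw":0},{"dx":0,"dy":0,"dz":-0.02,"yaw":0},{"dx":0,"dy":0,"dz":-0.02,"yaw":0},{"dx":0,"dy":0,"dz":-0.02,"yaw":0},{"dx":0,"dy":0,"dz":-0.02,"yaw":0},{"dx":0,"dy":0,"dz":-0.015,"yaw":0},{"dx":0,"dy":0,"dz":-0.012,"yaw":0},{"dx":0,"dy":0,"dz":-0.007,"yaw":0},{"dx":0,"dy":0,"dz":-0.003,"yaw":0},{"dx":0,"dy":0,"dz":0,"yaw":0},{"dx":0,"dy":0,"dz":0,"yaw":0}])

```text
t: 3.2
eef_pos: [480.5, 195.1, 107.1]
tcp_rot: [3.141, 0.0, 1.918]
ft_force: [0.8, -0.4, -0.4]
opening: 1.001
grip_force: 0.0
```

>>> arm_command(deltas=[{"dx":0,"dy":0,"dz":0,"yaw":0},{"dx":0,"dy":0,"dz":0,"yaw":0},{"dx":0,"dy":0,"dz":0,"yaw":0},{"dx":0,"dy":0,"dz":0,"yaw":0},{"dx":0,"dy":0,"dz":0,"yaw":0},{"dx":0,"dy":0,"dz":0,"yaw":0},{"dx":0,"dy":0,"dz":0,"yaw":0},{"dx":0,"dy":0,"dz":0,"yaw":0}], gripper=0.03)

```text
t: 4.0
eef_pos: [480.0, 194.9, 106.6]
tcp_rot: [-3.141, -0.0, 1.918]
ft_force: [-1.9, -1.1, 1.4]
opening: 0.518
grip_force: 30.0
```

Gripped at 49 mm opening with 30 N. I'll lift, then carry.

>>> arm_command(deltas=[{"dx":0,"dy":0,"dz":0.005,"yaw":0},{"dx":0,"dy":0,"dz":0.01,"yaw":0},{"dx":0,"dy":0,"dz":0.015,"yaw":0},{"dx":0,"dy":0,"dz":0.015,"yaw":0},{"dx":0,"dy":0,"dz":0.015,"yaw":0},{"dx":0,"dy":0,"dz":0.007,"yaw":0},{"dx":0,"dy":0,"dz":0.003,"yaw":0},{"dx":0,"dy":0,"dz":0,"yaw":0}])

```text
t: 4.8
eef_pos: [480.3, 195.0, 176.8]
tcp_rot: [3.141, 0.0, 1.918]
ft_force: [0.0, 0.5, -3.3]
opening: 0.519
grip_force: 30.0
```

>>> arm_command(deltas=[{"dx":0.001,"dy":-0.008,"dz":0,"yaw":-1},{"dx":0.002,"dy":-0.015,"dz":0,"yaw":-2},{"dx":0.003,"dy":-0.02,"dz":0,"yaw":-2},{"dx":0.003,"dy":-0.02,"dz":0,"yaw":-2},{"dx":0.003,"dy":-0.02,"dz":0,"yaw":-2},{"dx":0.003,"dy":-0.02,"dz":0,"yaw":-2},{"dx":0.003,"dy":-0.02,"dz":0,"yaw":-3},{"dx":0.003,"dy":-0.02,"dz":0,"yaw":-3},{"dx":0.003,"dy":-0.02,"dz":0,"yaw":-3},{"dx":0.003,"dy":-0.02,"dz":0,"yaw":-3},{"dx":0.003,"dy":-0.02,"dz":0,"yaw":-2},{"dx":0.003,"dy":-0.02,"dz":0,"yaw":-2},{"dx":0.003,"dy":-0.02,"dz":0,"yaw":-2},{"dx":0.003,"dy":-0.02,"dz":0,"yaw":-2},{"dx":0.003,"dy":-0.02,"dz":0,"yaw":-2},{"dx":0.003,"dy":-0.02,"dz":0,"yaw":-2},{"dx":0.002,"dy":-0.015,"dz":0,"yaw":-1},{"dx":0.002,"dy":-0.011,"dz":0,"yaw":-1},{"dx":0,"dy":-0.0055,"dz":0,"yaw":-1},{"dx":0,"dy":0,"dz":0,"yaw":0}])

```text
t: 6.8
eef_pos: [529.1, -139.9, 176.5]
tcp_rot: [-3.141, -0.0, 1.253]
ft_force: [-0.4, -0.4, -3.5]
opening: 0.516
grip_force: 30.0
```

```bash
cat > w2.py <<'E'
from h import *
import sys
s=state(); print(s['t'],s['eef_pos'].round(1),np.degrees(s['tcp_rot']).round(1),s['ft_force'].round(1))
x0,y0,z0=s['eef_pos']
for n in sys.argv[2:]:
    c=read_camera(n); save(sys.argv[1]+n,c['color']); P=xyz(c); Z=P[...,2]
    d=np.hypot(P[...,0]-529,P[...,1]+139.5)
    for nm,a,b,r in [('rim',34,44,80),('body',z0-105+8,z0-105+63,60),('shoulder',z0-105+66,z0-105+74,50)]:
        m=(Z>a)&(Z<b)&(d<r)
        if m.sum()>50:
            p=P[m]; print(n,nm,m.sum(),np.median(p[:,2]).round(1),cv2.minAreaRect(p[:,:2].astype(np.float32)))
E
python3 w2.py a wrist top side
```

```text
6.8 [ 529.1 -139.9  176.5] [-180.    -0.    71.8] [-0.4 -0.4 -3.5]
wrist rim 4064 40.5 ((530.2080688476562, -138.94143676757812), (103.96369934082031, 105.9482650756836), 63.173980712890625)
wrist body 1423 113.7 ((543.259521484375, -111.00265502929688), (2.0371761322021484, 61.63499450683594), 63.76479721069336)
wrist shoulder 3327 140.6 ((535.9159545898438, -126.28207397460938), (34.875980377197266, 63.625980377197266), 63.546051025390625)
side rim 499 39.0 ((528.3861694335938, -140.41253662109375), (108.78459167480469, 105.42344665527344), 63.166744232177734)
side body 346 108.5 ((533.2468872070312, -160.45445251464844), (84.61112213134766, 42.82944107055664), 16.10541534423828)
side shoulder 192 140.0 ((527.0323486328125, -141.7118377685547), (60.04922103881836, 61.833457946777344), 62.52648162841797)
```

View pics/awrist.png

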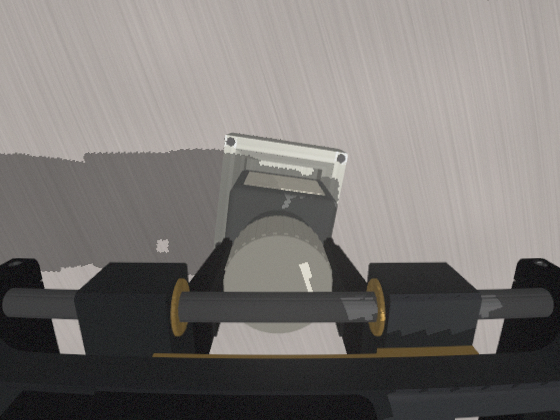

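The bottle hangs level over the holder, with its front face at about (285,190) just inside the well mouth. The well is about 0.8 mm off in x and y, and the yaw matches to 0.5°. I'll correct that and lower.

>>> arm_command(deltas=[{"dx":0.0005,"dy":0.001,"dz":-0.005,"yaw":0},{"dx":0,"dy":0,"dz":-0.01,"yaw":0},{"dx":0,"dy":0,"dz":-0.01,"yaw":0},{"dx":0,"dy":0,"dz":-0.006,"yaw":0},{"dx":0,"dy":0,"dz":-0.005,"yaw":0},{"dx":0,"dy":0,"dz":-0.005,"yaw":0},{"dx":0,"dy":0,"dz":-0.004,"yaw":0},{"dx":0,"dy":0,"dz":-0.004,"yaw":0},{"dx":0,"dy":0,"dz":0,"yaw":0}])

```text
t: 7.85
eef_pos: [529.6, -138.5, 127.2]
tcp_rot: [-3.141, -0.0, 1.254]
ft_force: [0.7, -0.3, -2.9]
opening: 0.518
grip_force: 30.0
```

>>> arm_command(deltas=[{"dx":0,"dy":0,"dz":-0.004,"yaw":0},{"dx":0,"dy":0,"dz":-0.004,"yaw":0},{"dx":0,"dy":0,"dz":-0.003,"yaw":0},{"dx":0,"dy":0,"dz":-0.002,"yaw":0},{"dx":0,"dy":0,"dz":-0.001,"yaw":0},{"dx":0,"dy":0,"dz":0,"yaw":0},{"dx":0,"dy":0,"dz":0,"yaw":0}])

```text
t: 8.55
eef_pos: [529.8, -138.5, 113.8]
tcp_rot: [3.141, 0.0, 1.254]
ft_force: [0.7, 0.1, -3.3]
opening: 0.519
grip_force: 30.0
```

>>> arm_command(deltas=[{"dx":0,"dy":0,"dz":-0.001,"yaw":0},{"dx":0,"dy":0,"dz":-0.001,"yaw":0},{"dx":0,"dy":0,"dz":-0.0005,"yaw":0},{"dx":0,"dy":0,"dz":0,"yaw":0},{"dx":0,"dy":0,"dz":0,"yaw":0}])

```text
t: 9.05
eef_pos: [529.8, -138.5, 111.5]
tcp_rot: [3.141, 0.0, 1.254]
ft_force: [-2.2, 1.0, 4.9]
opening: 0.52
grip_force: 30.0
```

The bottle is seated: contact came at the expected height. Now I'll press the cap.

>>> arm_command(deltas=[{"dx":0,"dy":0,"dz":-0.001,"yaw":0},{"dx":0,"dy":0,"dz":-0.001,"yaw":0},{"dx":0,"dy":0,"dz":-0.001,"yaw":0},{"dx":0,"dy":0,"dz":-0.001,"yaw":0},{"dx":0,"dy":0,"dz":-0.001,"yaw":0},{"dx":0,"dy":0,"dz":-0.0005,"yaw":0},{"dx":0,"dy":0,"dz":0,"yaw":0},{"dx":0,"dy":0,"dz":0,"yaw":0}])

```text
t: 9.85
eef_pos: [529.8, -138.5, 106.0]
tcp_rot: [3.141, 0.0, 1.254]
ft_force: [-3.1, 0.9, 9.6]
opening: 0.516
grip_force: 30.0
```

The force is 9.6 N, so the cap is about 5.5 mm down. Next is the anticlockwise twist, 72°.

>>> arm_command(deltas=[{"dx":0,"dy":0,"dz":0,"yaw":3},{"dx":0,"dy":0,"dz":0,"yaw":5},{"dx":0,"dy":0,"dz":0,"yaw":5},{"dx":0,"dy":0,"dz":0,"yaw":5},{"dx":0,"dy":0,"dz":0,"yaw":5},{"dx":0,"dy":0,"dz":0,"yaw":5},{"dx":0,"dy":0,"dz":0,"yaw":5},{"dx":0,"dy":0,"dz":0,"yaw":5},{"dx":0,"dy":0,"dz":0,"yaw":5},{"dx":0,"dy":0,"dz":0,"yaw":5},{"dx":0,"dy":0,"dz":0,"yaw":5},{"dx":0,"dy":0,"dz":0,"yaw":5},{"dx":0,"dy":0,"dz":0,"yaw":5},{"dx":0,"dy":0,"dz":0,"yaw":5},{"dx":0,"dy":0,"dz":0,"yaw":4},{"dx":0,"dy":0,"dz":0,"yaw":0},{"dx":0,"dy":0,"dz":0,"yaw":0}])

```text
t: 11.55
eef_pos: [530.7, -138.9, 106.4]
tcp_rot: [3.141, 0.003, 2.511]
ft_force: [0.5, -0.5, 8.5]
opening: 0.519
grip_force: 30.0
```

```bash
python3 -c "
from h import *
s=state();print(s['moment'],s['ft_force'],s['joints'].round(2))"; python3 w2.py b wrist side
```

```text
[-0.04552873 -0.08164401  0.05904105] [ 0.51860472 -0.48395001  8.54996321] [-0.38  0.55  1.88  0.    0.71 -1.32]
11.55 [ 530.7 -138.9  106.4] [180.    0.2 143.9] [ 0.5 -0.5  8.5]
wrist rim 7868 40.4 ((523.9605712890625, -136.40530395507812), (105.99832916259766, 91.423583984375), 63.214561462402344)
wrist body 8255 40.2 ((520.7127685546875, -134.72943115234375), (106.07534790039062, 84.29296875), 62.91849136352539)
wrist shoulder 1813 74.6 ((517.1998901367188, -131.41574096679688), (64.06047058105469, 36.033966064453125), 63.80187225341797)
side rim 516 39.0 ((528.7636108398438, -140.2720947265625), (107.54618072509766, 104.93770599365234), 63.13706970214844)
side body 753 38.2 ((532.6702880859375, -156.5267333984375), (118.80717468261719, 83.81253814697266), 12.481971740722656)
side shoulder 114 72.8 ((527.880126953125, -139.951416015625), (61.54120635986328, 64.19612121582031), 65.41958618164062)
```

View pics/bwrist.png

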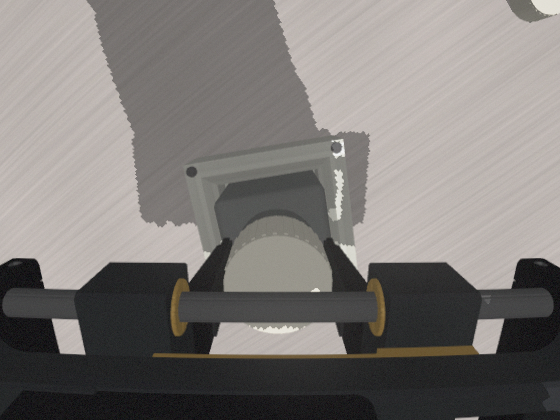

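The bottle is home: its shoulder reads 74.6 mm, which is the 5 mm floor plus 70. The twist torque is almost gone. I'll ease up a little and check the force to see whether the cap is free.

>>> arm_command(deltas=[{"dx":0,"dy":0,"dz":0.002,"yaw":0},{"dx":0,"dy":0,"dz":0.002,"yaw":0},{"dx":0,"dy":0,"dz":0.002,"yaw":0},{"dx":0,"dy":0,"dz":0.002,"yaw":0},{"dx":0,"dy":0,"dz":0.002,"yaw":0},{"dx":0,"dy":0,"dz":0,"yaw":0},{"dx":0,"dy":0,"dz":0,"yaw":0}])

```text
t: 12.35
eef_pos: [529.6, -138.4, 115.4]
tcp_rot: [-3.142, -0.001, 2.511]
ft_force: [0.4, -0.3, -1.0]
opening: 0.519
grip_force: 30.0
```

Only the cap's weight is left on the wrist, so it is free. I'll lift it straight up.

>>> arm_command(deltas=[{"dx":0,"dy":0,"dz":0.003,"yaw":0},{"dx":0,"dy":0,"dz":0.004,"yaw":0},{"dx":0,"dy":0,"dz":0.006,"yaw":0},{"dx":0,"dy":0,"dz":0.007,"yaw":0},{"dx":0,"dy":0,"dz":0.008,"yaw":0},{"dx":0,"dy":0,"dz":0.008,"yaw":0},{"dx":0,"dy":0,"dz":0.008,"yaw":0},{"dx":0,"dy":0,"dz":0.006,"yaw":0},{"dx":0,"dy":0,"dz":0.004,"yaw":0},{"dx":0,"dy":0,"dz":0.002,"yaw":0},{"dx":0,"dy":0,"dz":0,"yaw":0},{"dx":0,"dy":0,"dz":0,"yaw":0},{"dx":0,"dy":0,"dz":0,"yaw":0}])

```text
t: 13.65
eef_pos: [529.7, -138.5, 171.4]
tcp_rot: [-3.142, -0.0, 2.511]
ft_force: [-1.3, -0.2, -0.6]
opening: 0.521
grip_force: 30.0
```

```bash
python3 - <<'E'
from h import *
s=state(); print(s['t'],s['eef_pos'],s['ft_force'],s['grip_force'])
for n in ['side','wrist']:
    c=read_camera(n); P=xyz(c); d=np.hypot(P[...,0]-529,P[...,1]+139.5)
    m=(P[...,2]>72)&(P[...,2]<80)&(d<50); p=P[m]; print(n,'shoulder',m.sum(),np.median(p[:,2]),cv2.minAreaRect(p[:,:2].astype(np.float32)))
    im=c['color']; save('e'+n,im if n=='wrist' else cv2.resize(im[170:330,200:370],None,fx=3.5,fy=3.5,interpolation=2))
E
```

```text
13.65 [ 529.69239683 -138.46801242  171.38179234] [-1.30931334 -0.22393638 -0.61717062] 29.99996421391188
side shoulder 216 74.5030642695749 ((527.4697265625, -139.37527465820312), (62.55345916748047, 62.27439498901367), 64.7677993774414)
wrist shoulder 2519 75.48725925148642 ((528.3673095703125, -136.92202758789062), (64.00820922851562, 60.28150177001953), 63.94270324707031)
```

View pics/eside.png

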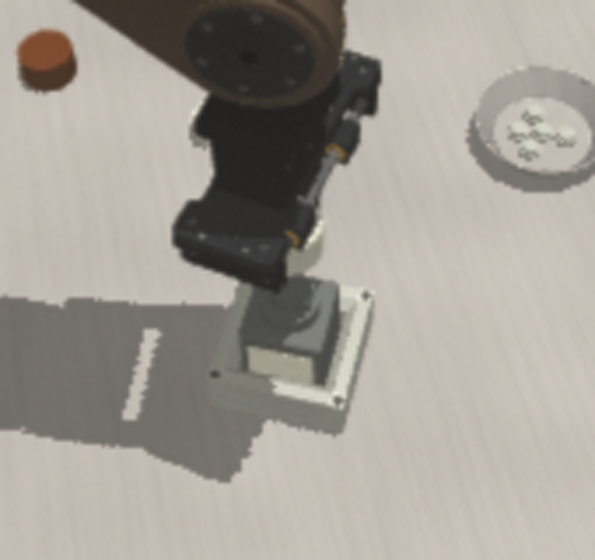

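The side view shows the bottle standing in the well at (290,335). The white cap is held above it in the gripper at (305,250), clear of the neck.

```bash
python3 -c "
from cell import job_done
print(job_done())"
```

```text
the job is handed in; nothing more can be done
None
```

I handed the job in at about 14 s. The bottle stands home in the well, and the gripper holds the free cap still about 6 cm above where it sat, directly over the bottle. `job_done()` returned no verdict.

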